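# Load the bread case and ease its sprung lid shut

## Robot

A 6-joint arm with a two-finger parallel gripper is mounted at the origin on the work surface. World frame = base frame: x ahead of the robot, y to its left, z up, the work surface at z = 0. Lengths are in m, angles in rad, forces in N, time in s.
With the tool pointing down it reaches from about 0.35 to 0.85 m from the base axis. Payload 8.1 kg.
Tool frame: the origin (TCP) lies at the very end of the fingers, on their centre line; the grasp point (between the pads) lies 19 mm behind it (ctrl.grip_depth is the distance from the TCP to the grasp point, in m); z points along the fingers, y is the direction in which the jaws open and shut (so a half turn about z gives the same grasp; the last joint's range is limited). The gripper opens to 85 mm and grips with 20 to 120 N. Pads are 22 mm wide; open, the fingers measure 114 mm over their backs; the gripper's body (76 mm by 85 mm) begins 54 mm behind the grasp point. The pads swing forward as they close: fully open they stand 13 mm farther back than shut.
Start: joints at [-1.188, 0.13, 1.488, -0, 1.523, -0.085], TCP at [0.271, -0.536, 0.231] pointing down, gripper open.
Joint ranges: [-2.96, 2.96], [-0.89, 2.26], [0.02, 2.5], [-1.34, 4.48], [0, 2.73], [-2.66, 2.66]. Speed limits (rad/s): [2.39, 2.39, 2.79, 3.14, 3.14, 3.14].

## Interface

Orientations are given as a rotation vector (axis times angle).
In Python, from station import ctrl gives the robot as it stands. The module is installed in compiled form; this text tells all that it offers.
- The arm moves only by the tool servo_tool, never from a script. Its arguments are lists of equal length, an entry for each row: "hand": the finger opening in m, from 0 to 0.0854; "offset": the shift along the tool's x, y, z in m, a list of three; "dr": the turn, a rotation vector about the tool's x, y, z in rad, a list of three. A call has 1 to 12 rows; each row shifts and turns the pose as measured when the row begins, along the tool's axes as they then stand; what a row does not reach is not made up. A row lasts 1/12 s, in which the tool goes at most 41.7 mm and 7.16 degrees, less where a joint would pass 70% of its speed; a pose out of reach is approached as far as the arm can. A call with a gripper value outside its range is refused whole. The fingers move at their own pace and stop on an object; "squeeze" is the grip in N (left out, the last holds). Time passes only in rows, so rows that do not move let the fingers close. It gives the time, the measured TCP pose, the force and the opening at its end, in the units of the state.
- ctrl.get_state(): the state, without advancing time (a new reading comes with each control period).
- ctrl.grab_frame(name): name is "side" or "top" or "wrist"; returns the picture (480x640x3 uint8, red, green, blue); there is no depth.
- ctrl.calibration(name): a dict with "camera_matrix" (3x3 intrinsics, pixels), "dist_coeffs" ([k1, k2, p1, p2, k3] as OpenCV has them; the pictures are not rectified), "origin" and "orientation" of the camera in the world. Camera axes: x right, y down, z forward; pixel columns grow to the right and rows downward; lengths in m; the calibration is good to about 2 mm. A picture is of the moment at which its call begins: read the wrist's pose just before it. calibration takes no time and is no camera call; for the wrist camera it gives the pose at the moment of the call.
- ctrl.sign_off(): hands the job in, once; it reports no verdict.
The state is a dict: "time": time; "joint_pos": joint angles; "qvel": joint speeds; "tau": joint torques, N m; "tool_pos": TCP position; "orientation": TCP orientation; "ft_force": force on the tool from outside, world axes, zero at the start; "wrist_torque": the same for the moment, N m; "opening": opening from 0.0 (shut) to 1.0 (fully open).
Only numpy, scipy, OpenCV 4.12 (cv2) and the standard library are available. Lean on these libraries where they do the work, as an engineer would, in place of code of your own. Each camera call takes 0.05 s, during which the arm holds its last target.

## Task

Take the oblong roll from the serving board and lay it gently, flat, in the empty half of the wooden bread case (the half with the bare cork mat), so that nothing stands above the rim. Then bring the open lid over and, because its spring would slam it, let it down slowly by hand all the way until it is fully shut. Let go, and leave the roll already in the case and the other things on the table where they are.

Things in the scene. Friction and masses are not known exactly. Their poses are not given: they have to be found in the camera images.
- roll: The roll to be loaded: oblong bread roll with three pale slashes on top, 130 long (its x) x 46 wide (its y) x 42 high (z), about 120 g, lying loose on the serving board. Origin at the centre of its underside. Either way round is the same.
- roll_in: An identical roll that already lies in one half of the case (either half), its length along the case's x. Origin at the centre of its underside. It stays there.
- mat: Thin fixed cork mat, 140 (x) x 70 (y) x 2 mm, on the floor of the empty half of the case, its centre at the centre of that half, axes parallel to the case's. Origin at the centre of its underside (top face 2 mm higher); this is where the roll goes, its length along the mat's x.
- case: Open wooden case fixed to the table, 186 (x) x 216 (y) mm outside, walls and floor 8 mm, rim 68 mm above the table. A low rib along x in its middle, 8 wide, 10 high above the inner floor, parts it into two halves, each 170 (x) x 96 (y) mm, centred 52 mm either side of the middle in y. Origin at the centre of its underside. The lid is hinged along its +y rim.
- lid (a joint): Lid angle, rad: 0 shut on the rim, 1.9 fully open at its stop, leaning back past upright (as it starts). An over-centre spring (steel, outside the +x wall by the hinge) and the weight (350 g) hold it open above about 1.5 and pull it shut ever harder below that, at last about 1.1 N m (4 to 5 N at the tab): let go there, it slams. Bringing it off the stop takes about 1.3 N at the tab.
- lid_tab (a point): Middle of the lid's wooden grip tab, 40 mm wide (along the case's x), 14 thick, sticking out 58 mm from the middle of the lid's free edge. The point is 252 mm from the hinge line, 36 beyond the lid's edge, 7 above the lid's underside. Can be pinched across its 40 mm from above at any angle and turns between the fingers. Shut, it is 75 mm above the table, outside the case's -y wall.
- lid_hinge (a point): Middle of the hinge line, on top of the case's +y wall (108 mm from the case's middle, 68 mm above the table); the line is parallel to the case's x and lies in the lid's underside. The lid is a light wood frame 186 x 216 x 10 mm with a clear pane; shut, it runs from here to the -y wall; opening, its free edge rises and swings over to the +y side.
- board: Fixed wooden serving board, 300 (x) x 170 (y) x 18 mm, the roll and a ring bread lie on it, about 150 mm apart along its x, in either order. Origin at the centre of its underside.
- ring_bread: Bystander: loose ring-shaped bread, 118 mm across, 34 mm thick, lying on the board. Origin at the centre of its underside.
- jar: Bystander: glass jar with a metal cap, 72 mm across, 100 mm high, on the table. Origin at the centre of its underside.
- mug: Bystander: white mug, 80 mm across, 90 mm high, on the table. Origin at the centre of its underside.
Things that resemble listed ones, but are neither listed nor needed, are in the scene too. Leave any grey or red look-alike of the roll_in alone.

How it is judged:
On the way, in this order (a step that is already met when the one before it is completed fails the run):
1. the roll lies flat in the empty half, released, the lid still open (x of roll in the frame of mat between -0.04 and 0.04 m and y of roll in the frame of mat between -0.04 and 0.04 m and z of roll in the frame of mat below 0.01 m and angle between roll's own z axis and vertical below 0.15 rad and contact force between the fingers and roll below 0.2 N and value of joint lid above 1.5 rad), for 0.2 s.
2. the lid is fully shut (within 0.03 rad) (value of joint lid below 0.03 rad), for 0.2 s.
At the end, for the whole second after the job is handed in: The lid is shut (within 0.03 rad of its rim), the roll lies at rest flat (within 0.15 rad) on the mat's half of the case, its middle within 40 mm of the mat's in x and y and its underside less than 10 mm above the mat's; the other roll lies flat within 30 mm of where it was (value of joint lid below 0.03 rad and x of roll in the frame of mat between -0.04 and 0.04 m and y of roll in the frame of mat between -0.04 and 0.04 m and z of roll in the frame of mat below 0.01 m and angle between each of roll, roll_in's own z axis and vertical below 0.15 rad and linear speed of roll below 0.02 m/s and distance of roll_in from where it was at the start of the episode below 0.03 m); the robot touches nothing.
It fails at once if the lid slams: it turns towards shut faster than 2 rad/s, or faster than 3 rad/s in the last 0.03 rad ((velocity of joint lid below -2 rad/s and value of joint lid above 0.03 rad) or velocity of joint lid below -3 rad/s).
It fails at once if the roll is dropped into the case (falls freely faster than 0.8 m/s, a drop of about 35 mm) (linear speed of roll above 0.8 m/s and contact force between the fingers and roll below 0.2 N and horizontal distance between roll and case below 0.2 m).
It fails at once if the ring bread, the jar or the mug is moved more than 40 mm (distance of any of ring_bread, jar, mug from where it was at the start of the episode above 0.04 m).
It also fails if it takes over 62 s, if anything falls off the work surface, if the arm or the gripper's body presses on something with over 40 N, if the wrist force passes 120 N, or if a joint passes its speed limit or range.

## Working session

There is one attempt and no reset: what is moved stays moved. The work goes in short steps, Python scripts to look and compute and a tool call to move; the robot and the scene stay as the last step left them, time stands still between calls to the robot, and variables do not carry over. Pictures are saved under pics/ and viewed, and the job is handed in when it is done.

Besides the shell and the picture viewer there is one more tool, called as name(argument=value, ...), one argument or row to a line, values as JSON. servo_tool: Moves the arm, as the interface text tells. Its arguments: {"type":"object","properties":{"hand":{"type":"array","items":{"type":"number"}},"offset":{"type":"array","items":{"type":"array","items":{"type":"number"}}},"dr":{"type":"array","items":{"type":"array","items":{"type":"number"}}},"squeeze":{"type":"number"}},"required":["hand","offset","dr"]}

```bash
mkdir -p pics; python3 - <<'E'
from station import ctrl
import cv2,numpy as np
np.set_printoptions(precision=4,suppress=True)
s=ctrl.get_state();print(s, ctrl.grip_depth)
for n in ["side","top","wrist"]:
    c=ctrl.calibration(n);print(n,c)
    cv2.imwrite(f"pics/{n}0.png",ctrl.grab_frame(n)[:,:,::-1])
E
```

```text
{'time': 0.0, 'joint_pos': array([-1.1884,  0.1312,  1.4893,  0.    ,  1.523 , -0.0854]), 'qvel': array([-0.0006,  0.0005, -0.001 ,  0.0001, -0.0006, -0.0003]), 'tau': array([  0.0019, -56.939 , -50.0556,   0.0001,   0.0143,  -0.    ]), 'tool_pos': array([ 0.2704, -0.535 ,  0.2302]), 'orientation': array([-3.0542, -0.7277,  0.0004]), 'ft_force': array([-0.526 ,  0.3196,  0.0432]), 'wrist_torque': array([-0.0247,  0.0162,  0.0419]), 'opening': 0.9995779108712755} 0.0187
side {'camera_matrix': array([[532.3301,   0.    , 316.6478],
       [  0.    , 532.3301, 235.1266],
       [  0.    ,   0.    ,   1.    ]]), 'dist_coeffs': array([-0.147,  0.   ,  0.   ,  0.   ,  0.   ]), 'origin': array([0.1452, 0.6397, 0.9485]), 'orientation': array([-0.6386,  2.6947, -1.0542])}
top {'camera_matrix': array([[468.7317,   0.    , 315.581 ],
       [  0.    , 468.7317, 236.7906],
       [  0.    ,   0.    ,   1.    ]]), 'dist_coeffs': array([0.0384, 0.    , 0.    , 0.    , 0.    ]), 'origin': array([ 0.4774, -0.0603,  1.1041]), 'orientation': array([-2.1815,  2.2015, -0.0798])}
wrist {'camera_matrix': array([[344.9432,   0.    , 319.9318],
       [  0.    , 344.9432, 236.3633],
       [  0.    ,   0.    ,   1.    ]]), 'dist_coeffs': array([-0.038,  0.   ,  0.   ,  0.   ,  0.   ]), 'origin': array([ 0.3373, -0.5021,  0.3727]), 'orientation': array([ 2.453 , -1.5078, -0.2275])}
```

View pics/top0.png

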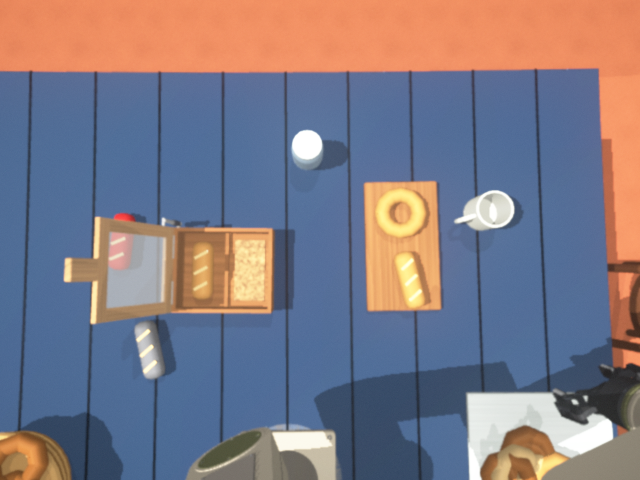

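View pics/side0.png

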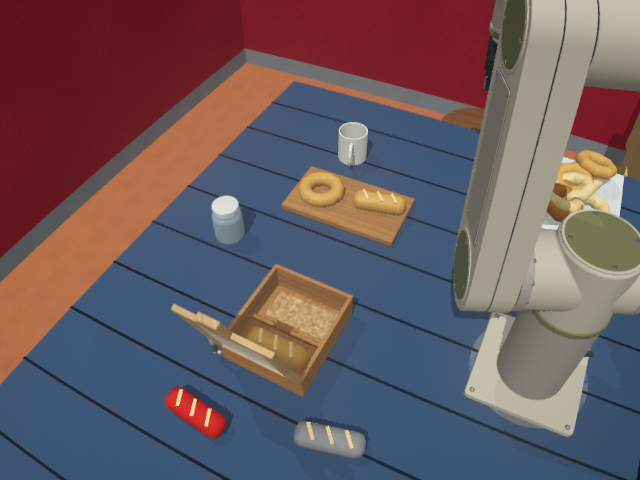

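View pics/wrist0.png

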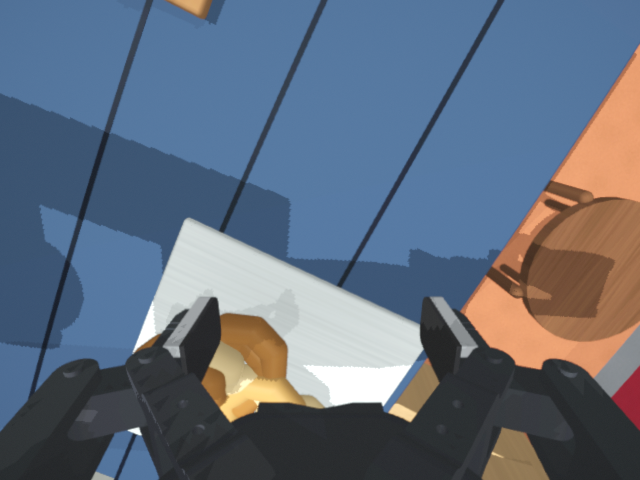

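The top picture shows the board at (402,246), with the ring at (401,213) and the roll at (410,280). The case is at (224,270), with the bare cork mat at (249,269) in its -y half and roll_in at (203,270). The lid leans back to the left, with its tab at (82,269). Roll candidates:
- (410,280): tan, on the board
- (203,270): tan, in the case
- (120,240): red
- (150,350): grey

The one meant is (410,280), because it is the only one on the serving board. I'll enlarge it to confirm.

```bash
python3 - <<'E'
import cv2,numpy as np
im=cv2.imread("pics/top0.png")
a=cv2.resize(im[170:320,350:450],None,fx=4,fy=4,interpolation=cv2.INTER_CUBIC)
b=cv2.resize(im[210:330,60:290],None,fx=3.4,fy=3.4,interpolation=cv2.INTER_CUBIC)
cv2.imwrite("pics/cropA.png",a);cv2.imwrite("pics/cropB.png",b)
E
```

```text
(no output)
```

View pics/cropA.png

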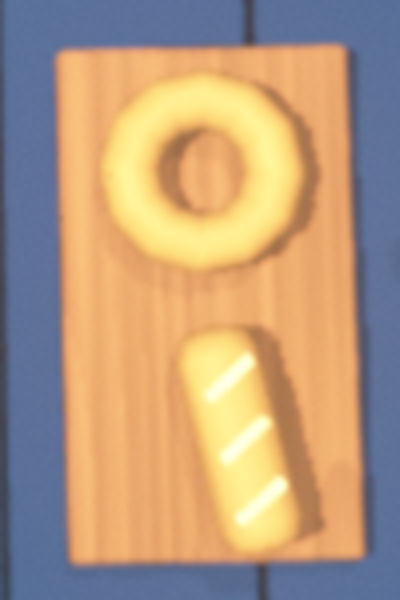

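View pics/cropB.png

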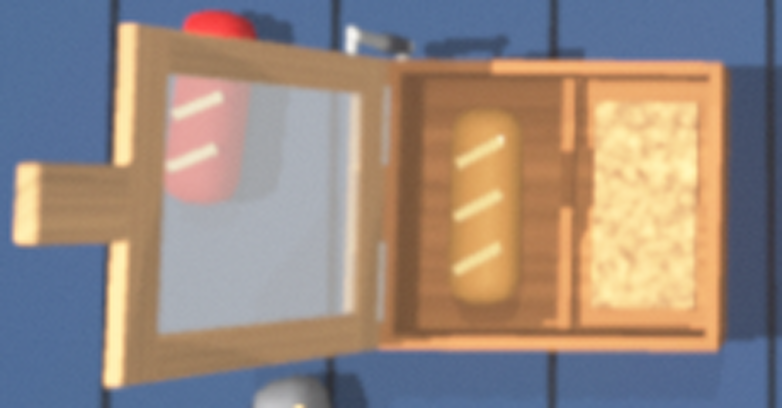

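The crops confirm it: three pale slashes, tan, lying on the board with its ends at about (404.5,252.5) and (415.5,308). Next I'll turn these pixels into positions.

```bash
cat > h.py <<'E'
from station import ctrl
import cv2,numpy as np
from scipy.spatial.transform import Rotation as R
np.set_printoptions(precision=4,suppress=True)
def ray(n,uv,z,c=None):
    c=c or ctrl.calibration(n)
    p=cv2.undistortPoints(np.array(uv,float).reshape(-1,1,2),c["camera_matrix"],c["dist_coeffs"])[:,0]
    d=R.from_rotvec(c["orientation"]).apply(np.c_[p,np.ones(len(p))])
    o=c["origin"];return o+d*((z-o[2])/d[:,2])[:,None]
def proj(n,P,c=None):
    c=c or ctrl.calibration(n)
    r=R.from_rotvec(c["orientation"]).inv()
    q=r.apply(np.atleast_2d(P)-c["origin"])
    return cv2.projectPoints(q,np.zeros(3),np.zeros(3),c["camera_matrix"],c["dist_coeffs"])[0][:,0]
E
python3 - <<'E'
from h import *
A=lambda *p:np.array(p)/4+[350,170]
B=lambda *p:np.array(p)/3.4+[60,210]
r=ray("top",A([218,330],[262,552],[240,440]),0.039);print("roll",r,np.arctan2(*(r[0]-r[1])[[1,0]]))
r=ray("top",A([58,48],[346,45],[368,558],[72,563]),0.018);print("board",r,r.mean(0))
print("ring",ray("top",A([203,171]),0.03))
r=ray("top",B([724,62],[722,350],[388,62],[380,350]),0.068);print("case",r,r.mean(0))
r=ray("top",B([597,101],[697,102],[697,309],[592,307]),0.010);print("mat",r,r.mean(0))
# mat from side
r=ray("side",[[338,290]],0.068)
# jar, mug
print(ray("top",[[308,146]],0.1),ray("top",[[491,210]],0.09))
E
```

```text
roll [[ 0.5097 -0.27    0.039 ]
 [ 0.3846 -0.2918  0.039 ]
 [ 0.4474 -0.281   0.039 ]] 0.17277301956313273
board [[ 0.6761 -0.1841  0.018 ]
 [ 0.6763 -0.3523  0.018 ]
 [ 0.3789 -0.357   0.018 ]
 [ 0.3774 -0.1873  0.018 ]] [ 0.5272 -0.2702  0.018 ]
ring [[ 0.6017 -0.2651  0.03  ]]
case [[0.5653 0.0262 0.068 ]
 [0.3793 0.0281 0.068 ]
 [0.5671 0.2438 0.068 ]
 [0.382  0.2466 0.068 ]] [0.4734 0.1362 0.068 ]
mat [[0.5441 0.1182 0.01  ]
 [0.5428 0.0497 0.01  ]
 [0.4016 0.0499 0.01  ]
 [0.4038 0.1212 0.01  ]] [0.4731 0.0847 0.01  ]
[[ 0.741  -0.0532  0.1   ]] [[ 0.5988 -0.4491  0.09  ]]
```

```bash
cat >> h.py <<'E'
def plan(pos,yaw,tilt=0):
    s=ctrl.get_state();r=R.from_rotvec(s["orientation"])
    t=R.from_matrix(np.array([[np.cos(yaw),np.sin(yaw),0],[np.sin(yaw),-np.cos(yaw),0],[0,0,-1]]))
    x=r.as_matrix()[:,0]
    print("t",s["time"],"pos",s["tool_pos"],"yaw",np.arctan2(x[1],x[0]),"open",s["opening"],"F",s["ft_force"],"q",s["joint_pos"])
    print("offset mm",1000*r.inv().apply(np.array(pos)-s["tool_pos"]),"dr",(r.inv()*t).as_rotvec())
E
python3 -c "
from h import *
plan([.447,-.281,.18],.173)"
```

```text
t 0.15 pos [ 0.2704 -0.5351  0.2305] yaw 0.46779543267694146 open 1.0019722848452135 F [ 1.1966 -0.1746 -0.4706] q [-1.1884  0.131   1.489   0.      1.523  -0.0854]
offset mm [ 272.1976 -147.108    50.7151] dr [-0.0015  0.0001  0.2948]
```

servo_tool(
  hand=[0.085,0.085,0.085,0.085,0.085,0.085,0.085,0.085,0.085,0.085,0.085,0.085],
  offset=[
    [0.03,-0.016,0.006],
    [0.03,-0.016,0.006],
    [0.03,-0.016,0.006],
    [0.03,-0.016,0.006],
    [0.03,-0.016,0.006],
    [0.03,-0.016,0.006],
    [0.03,-0.016,0.006],
    [0.03,-0.016,0.006],
    [0.03,-0.016,0.006],
    [0,0,0],
    [0,0,0],
    [0,0,0],
  ],
  dr=[
    [0,0,0],
    [0,0,0],
    [0,0,0],
    [0,0,0],
    [0,0,0],
    [0,0,0],
    [0,0,0],
    [0,0,0],
    [0,0,0],
    [0,0,0.1],
    [0,0,0.1],
    [0,0,0.1],
  ],
)

```text
time: 1.15
tool_pos: [0.451, -0.2714, 0.169]
orientation: [-3.126, -0.247, 0.008]
ft_force: [1.1, -0.9, -0.1]
opening: 0.992
```

```bash
python3 -c "
from h import *
plan([.447,-.281,.18],.173)
c=ctrl.calibration('wrist');im=ctrl.grab_frame('wrist')[:,:,::-1].copy()
a=.173;P=[[.447+sx*np.cos(a)-sy*np.sin(a),-.281+sx*np.sin(a)+sy*np.cos(a),.039] for sx,sy in[(.065,0),(-.065,0),(0,.023),(0,-.023)]]
p=proj('wrist',P,c);print(p)
for q in p: cv2.circle(im,(int(q[0]),int(q[1])),3,(0,0,255),-1)
cv2.imwrite('pics/w1.png',im)"
```

```text
t 1.15 pos [ 0.451  -0.2714  0.169 ] yaw 0.15773127073394588 open 0.9924202926988411 F [ 1.1339 -0.8628 -0.1312] q [-0.6398 -0.0236  1.7624  0.0009  1.4103  0.7732]
offset mm [ -5.5215   8.7873 -11.0195] dr [-0.0061  0.0046 -0.0153]
[[330.082  150.6311]
 [330.9684 302.5206]
 [302.6323 232.0664]
 [358.545  231.3665]]
```

View pics/w1.png

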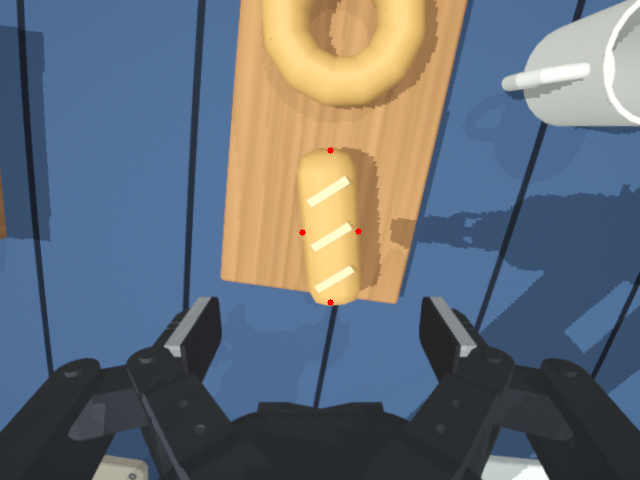

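The wrist view shows the roll with its top end at (327,150) and bottom end at (336,303). The centre matches, and the yaw is about 0.22.

```bash
python3 -c "
from h import *
plan([.4475,-.281,.024],.22)"
```

```text
t 1.2 pos [ 0.4508 -0.2716  0.169 ] yaw 0.14948877447028466 open 0.9989579691303914 F [-0.0725  0.5826 -0.0624] q [-0.6402 -0.0235  1.7624  0.0009  1.4104  0.781 ]
offset mm [ -4.019    9.7174 144.929 ] dr [-0.0063  0.0046 -0.0705]
```

servo_tool(
  hand=[0.085,0.085,0.085,0.085,0.085,0.085,0.085,0.085],
  offset=[
    [-0.004,0.01,0.01],
    [0,0,0.025],
    [0,0,0.025],
    [0,0,0.025],
    [0,0,0.02],
    [0,0,0.01],
    [0,0,0.005],
    [0,0,0],
  ],
  dr=[
    [-0.006,0.005,-0.07],
    [0,0,0],
    [0,0,0],
    [0,0,0],
    [0,0,0],
    [0,0,0],
    [0,0,0],
    [0,0,0],
  ],
)

```text
time: 1.87
tool_pos: [0.449, -0.2839, 0.0458]
orientation: [3.117, 0.374, 0.005]
ft_force: [0.2, 0.5, 0.4]
opening: 0.994
```

```bash
python3 -c "
from h import *
plan([.4475,-.281,.024],.22)"
```

```text
t 1.8667 pos [ 0.449  -0.2839  0.0458] yaw 0.23865510205803359 open 0.9936174995431525 F [0.222  0.4503 0.4246] q [-0.6604  0.1157  1.859   0.0002  1.1629  0.6716]
offset mm [-0.82   -3.2136 21.7999] dr [ 0.003  -0.0026  0.0187]
```

servo_tool(
  hand=[0.085,0.085,0.085,0.03,0.03,0.03,0.03,0.03,0.03,0.03,0.03],
  offset=[
    [-0.001,-0.003,0.012],
    [0,0,0.01],
    [0,0,0.002],
    [0,0,0],
    [0,0,0],
    [0,0,0],
    [0,0,0],
    [0,0,0],
    [0,0,0],
    [0,0,0],
    [0,0,0],
  ],
  dr=[
    [0.003,-0.003,0.019],
    [0,0,0],
    [0,0,0],
    [0,0,0],
    [0,0,0],
    [0,0,0],
    [0,0,0],
    [0,0,0],
    [0,0,0],
    [0,0,0],
    [0,0,0],
  ],
  squeeze=30,
)

```text
time: 2.78
tool_pos: [0.4504, -0.2834, 0.0248]
orientation: [3.117, 0.344, 0.008]
ft_force: [0.4, -0.0, -1.7]
opening: 0.534
```

```bash
python3 -c "
from h import *
plan([.4475,-.281,.15],.22)"
```

```text
t 2.7833 pos [ 0.4504 -0.2834  0.0248] yaw 0.21953207257998245 open 0.5339539357853145 F [ 0.3555 -0.0466 -1.749 ] q [-0.6578  0.1468  1.8687 -0.0004  1.1189  0.6937]
offset mm [  -1.7544   -2.2922 -125.2315] dr [ 0.0058 -0.0043 -0.0005]
```

servo_tool(
  hand=[0.03,0.03,0.03,0.03,0.03,0.03,0.03,0.03,0.03],
  offset=[
    [0,0,-0.01],
    [0,0,-0.02],
    [0,0,-0.025],
    [0,0,-0.025],
    [0,0,-0.025],
    [0,0,-0.025],
    [0,0,-0.02],
    [0,0,-0.01],
    [0,0,0],
  ],
  dr=[
    [0,0,0],
    [0,0,0],
    [0,0,0],
    [0,0,0],
    [0,0,0],
    [0,0,0],
    [0,0,0],
    [0,0,0],
    [0,0,0],
  ],
)

```text
time: 3.53
tool_pos: [0.4472, -0.281, 0.1948]
orientation: [3.12, 0.344, 0.003]
ft_force: [0.1, -0.8, -1.9]
opening: 0.534
```

```bash
python3 -c "
from h import *
cv2.imwrite('pics/w2.png',ctrl.grab_frame('wrist')[:,:,::-1])
plan([.4735,.085,.17],-.01)"
```

```text
t 3.5833 pos [ 0.4471 -0.2809  0.1938] yaw 0.21949217832310508 open 0.5342849959523615 F [ 0.4795 -0.0459 -1.1563] q [-0.6577 -0.0464  1.7387 -0.0005  1.4471  0.6936]
offset mm [ 105.4391 -351.4238   23.199 ] dr [ 0.0019 -0.0012  0.2295]
```

View pics/w2.png

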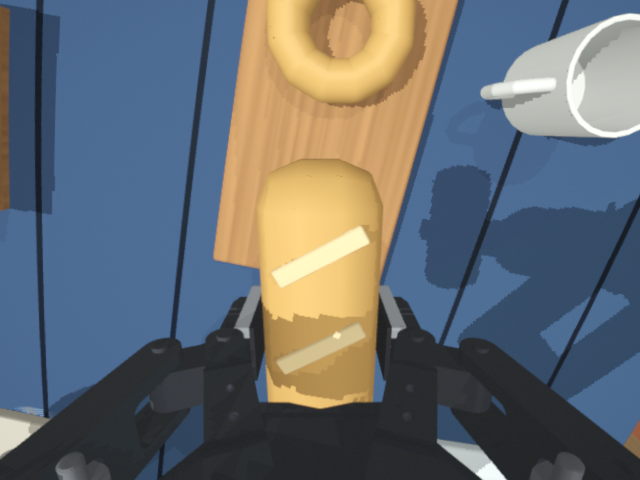

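The wrist view shows the roll held centrally and in line with the jaws, between x=260 and x=380. Next I'll carry it over the mat.

servo_tool(
  hand=[0.03,0.03,0.03,0.03,0.03,0.03,0.03,0.03,0.03,0.03,0.03,0.03],
  offset=[
    [0.005,-0.017,0],
    [0.01,-0.033,0.002],
    [0.01,-0.033,0.002],
    [0.01,-0.033,0.002],
    [0.01,-0.033,0.002],
    [0.01,-0.033,0.002],
    [0.01,-0.033,0.002],
    [0.01,-0.033,0.002],
    [0.01,-0.033,0.002],
    [0.01,-0.033,0.002],
    [0.005,-0.02,0.001],
    [0,0,0],
  ],
  dr=[
    [0,0,0],
    [0,0,0],
    [0,0,0],
    [0,0,0],
    [0,0,0],
    [0,0,0],
    [0,0,0],
    [0,0,0],
    [0,0,0],
    [0,0,0],
    [0,0,0.1],
    [0,0,0.1],
  ],
)

```text
time: 4.58
tool_pos: [0.461, 0.0819, 0.152]
orientation: [-3.138, -0.014, 0.04]
ft_force: [0.3, 0.0, -2.0]
opening: 0.535
```

```bash
python3 -c "
from h import *
plan([.4735,.085,.13],-.01)
c=ctrl.calibration('wrist');im=ctrl.grab_frame('wrist')[:,:,::-1].copy()
cv2.imwrite('pics/w3.png',im)
cv2.imwrite('pics/t3.png',cv2.resize(ctrl.grab_frame('top')[190:350,50:300,::-1],None,fx=3.2,fy=3.2))
np.savez('c3.npz',**c)"
```

```text
t 4.5833 pos [0.461  0.0819 0.152 ] yaw 0.0091761175815899 open 0.5354756550157287 F [ 0.3149  0.0214 -1.9991] q [ 0.0627 -0.1551  1.9178  0.0047  1.4041  1.6235]
offset mm [13.0559 -2.8649 21.7139] dr [-0.0031  0.0255  0.0191]
```

View pics/w3.png

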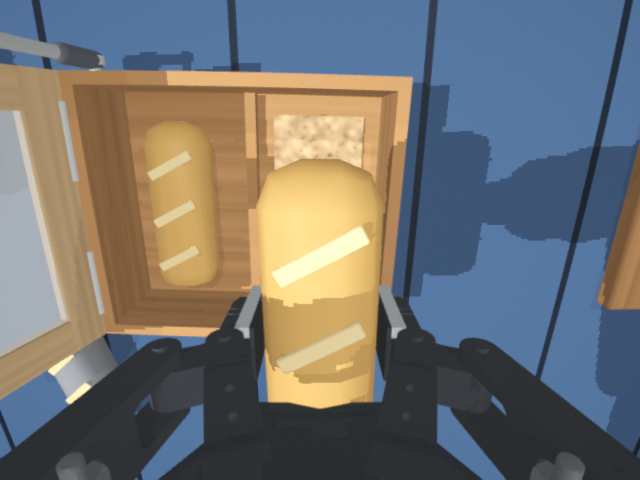

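View pics/t3.png

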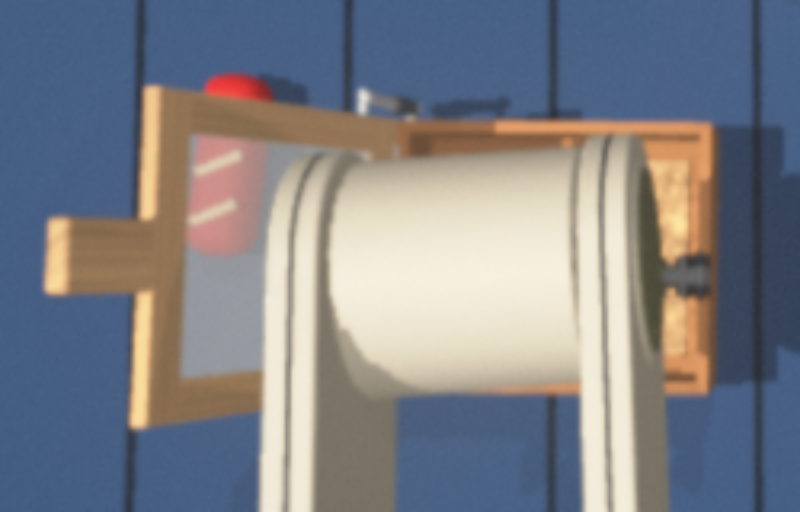

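The wrist view shows the case with its rim corner at (411,80) and the mat's far edge from (275,115) to (364,117). I'll use these to refine the placing target and check the arm's clearance from the side.

```bash
python3 -c "
from h import *
c=dict(np.load('c3.npz'))
print('mat far',ray('wrist',[[275,115],[364,117]],.010,c))
print('rim',ray('wrist',[[411,80],[53,73],[103,333]],.068,c))
cv2.imwrite('pics/s3.png',ctrl.grab_frame('side')[:,:,::-1])"
```

```text
mat far [[0.5439 0.1172 0.01  ]
 [0.5431 0.048  0.01  ]]
rim [[0.564  0.0276 0.068 ]
 [0.5679 0.2455 0.068 ]
 [0.3835 0.2487 0.068 ]]
```

View pics/s3.png

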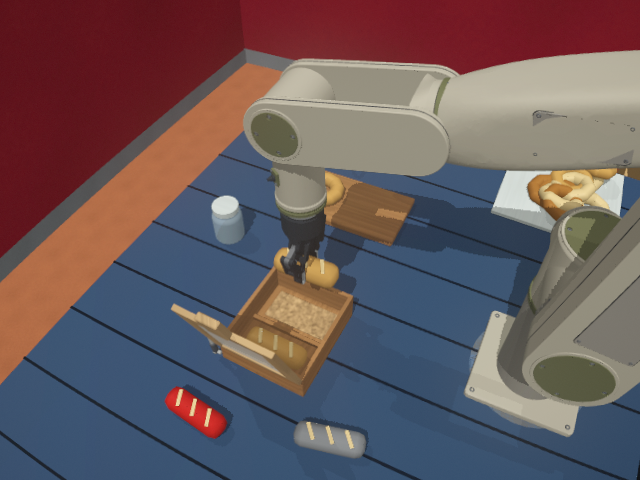

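servo_tool(
  hand=[0.03,0.03,0.03,0.03,0.03,0.03],
  offset=[
    [0.007,-0.001,0.007],
    [0.006,-0.001,0.015],
    [0,0,0.015],
    [0,0,0.012],
    [0,0,0.008],
    [0,0,0],
  ],
  dr=[
    [-0.003,0.025,0.02],
    [0,0,0],
    [0,0,0],
    [0,0,0],
    [0,0,0],
    [0,0,0],
  ],
)

```text
time: 5.23
tool_pos: [0.4744, 0.0746, 0.0909]
orientation: [3.138, 0.012, -0.001]
ft_force: [0.1, -0.2, -2.9]
opening: 0.536
```

```bash
python3 -c "
from h import *
plan([.4735,.084,.017],-.012)
cv2.imwrite('pics/w4.png',ctrl.grab_frame('wrist')[:,:,::-1])"
```

```text
t 5.2333 pos [0.4744 0.0746 0.0909] yaw 0.007839974673483472 open 0.5358550454218327 F [ 0.0745 -0.1636 -2.9429] q [ 0.052  -0.0788  1.9653 -0.0039  1.2557  1.6162]
offset mm [-0.8145 -9.6924 73.866 ] dr [0.0038 0.0004 0.0198]
```

View pics/w4.png

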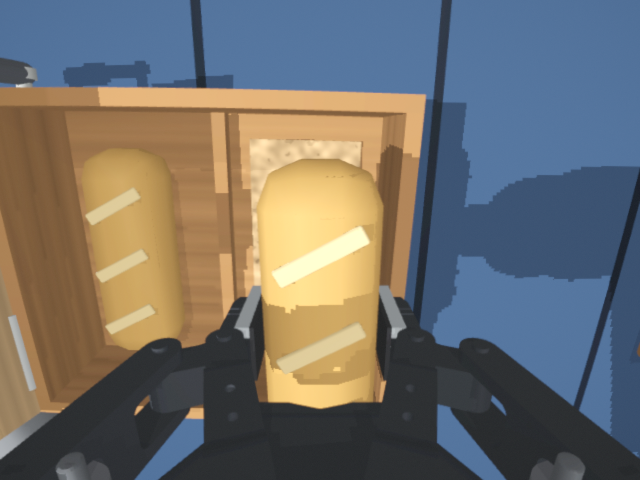

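servo_tool(
  hand=[0.03,0.03,0.03,0.03],
  offset=[
    [-0.001,-0.01,0],
    [0,0,0],
    [0,0,0.005],
    [0,0,0],
  ],
  dr=[
    [0.004,0,0.02],
    [0,0,0],
    [0,0,0],
    [0,0,0],
  ],
)

```text
time: 5.62
tool_pos: [0.475, 0.0828, 0.0883]
orientation: [3.141, -0.016, 0.004]
ft_force: [-0.8, -0.8, -1.9]
opening: 0.538
```

```bash
python3 -c "
from h import *
plan([.4735,.084,.017],-.012)"
```

```text
t 5.6167 pos [0.475  0.0828 0.0883] yaw -0.01045759749106982 open 0.5382825678946661 F [-0.7639 -0.7629 -1.8528] q [ 0.0666 -0.0737  1.9655 -0.0005  1.2473  1.648 ]
offset mm [-1.6732 -1.2132 71.3278] dr [ 0.0003 -0.0026  0.0015]
```

servo_tool(
  hand=[0.03,0.03,0.03,0.03,0.03,0.03,0.03,0.03],
  offset=[
    [-0.002,-0.001,0.006],
    [0,0,0.01],
    [0,0,0.01],
    [0,0,0.01],
    [0,0,0.01],
    [0,0,0.008],
    [0,0,0.004],
    [0,0,0],
  ],
  dr=[
    [0,-0.002,0],
    [0,0,0],
    [0,0,0],
    [0,0,0],
    [0,0,0],
    [0,0,0],
    [0,0,0],
    [0,0,0],
  ],
)

```text
time: 6.28
tool_pos: [0.4724, 0.0828, 0.0236]
orientation: [3.141, -0.014, -0.0]
ft_force: [-0.4, 0.2, -1.0]
opening: 0.533
```

```bash
python3 -c "
from h import *
plan([.4735,.084,.017],-.012)"
```

```text
t 6.2833 pos [0.4724 0.0828 0.0236] yaw -0.008686984497469893 open 0.5334854475763297 F [-0.3967  0.193  -0.9808] q [ 0.0673  0.0193  2.007  -0.0011  1.1155  1.6473]
offset mm [ 1.068  -1.2214  6.5583] dr [0.001  0.0002 0.0033]
```

servo_tool(
  hand=[0.03,0.03,0.03,0.03],
  offset=[
    [0,-0.001,0.003],
    [0,0,0.002],
    [0,0,0.0015],
    [0,0,0],
  ],
  dr=[
    [0,0,0],
    [0,0,0],
    [0,0,0],
    [0,0,0],
  ],
)

```text
time: 6.62
tool_pos: [0.476, 0.0844, 0.023]
orientation: [3.14, -0.014, 0.007]
ft_force: [0.2, -0.2, -1.8]
opening: 0.532
```

```bash
python3 -c "
from h import *
plan([.4735,.084,.017],-.012)
cv2.imwrite('pics/w5.png',ctrl.grab_frame('wrist')[:,:,::-1])"
```

```text
t 6.6167 pos [0.476  0.0844 0.023 ] yaw -0.00880217133733673 open 0.5322022533732154 F [ 0.175  -0.1819 -1.7501] q [ 0.0705  0.0262  2.0013 -0.0017  1.1098  1.6509]
offset mm [-2.5287  0.398   5.9605] dr [ 0.0012 -0.0044  0.0032]
```

View pics/w5.png

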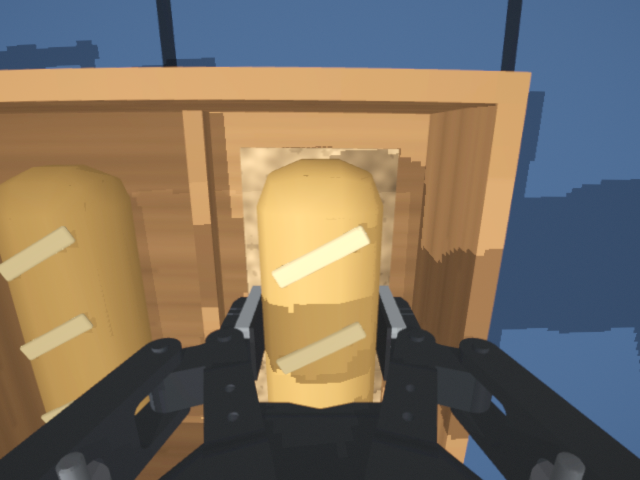

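The roll is centred over the mat, which spans x=240 to 400 while the roll spans 258 to 382. A few more mm down.

servo_tool(
  hand=[0.03,0.03,0.03],
  offset=[
    [0,0,0.005],
    [0,0,0.002],
    [0,0,0],
  ],
  dr=[
    [0,0,0],
    [0,0,0],
    [0,0,0],
  ],
)

```text
time: 6.92
tool_pos: [0.4803, 0.0851, 0.0223]
orientation: [3.141, -0.014, 0.018]
ft_force: [-1.2, 0.7, -1.8]
opening: 0.533
```

```bash
python3 -c "
from h import *
plan([.4735,.084,.017],-.012)"
```

```text
t 6.9167 pos [0.4803 0.0851 0.0223] yaw -0.008794111307077482 open 0.5329189812662931 F [-1.1808  0.6762 -1.8014] q [ 0.0716  0.0321  1.9966 -0.0021  1.1014  1.6521]
offset mm [-6.8937  1.138   5.2683] dr [ 0.0009 -0.0116  0.0032]
```

servo_tool(
  hand=[0.03,0.03,0.03],
  offset=[
    [-0.007,0.001,0.005],
    [0,0,0],
    [0,0,0],
  ],
  dr=[
    [0,-0.012,0],
    [0,0,0],
    [0,0,0],
  ],
)

```text
time: 7.17
tool_pos: [0.4819, 0.0851, 0.0231]
orientation: [-3.141, 0.011, -0.027]
ft_force: [-0.4, 0.2, -1.1]
opening: 0.534
```

```bash
python3 -c "
from h import *
plan([.4735,.084,.017],-.012)"
```

```text
t 7.1667 pos [0.4819 0.0851 0.0231] yaw -0.007159843919110174 open 0.5344738597750394 F [-0.3939  0.1527 -1.1309] q [ 0.0706  0.0296  1.9976 -0.0009  1.0974  1.649 ]
offset mm [-8.496   1.1667  5.9192] dr [-0.0005 -0.017   0.0048]
```

```bash
python3 -c "
from h import *
s=ctrl.get_state();print(s['tau'],s['qvel'],s['wrist_torque'])
cv2.imwrite('pics/s6.png',ctrl.grab_frame('side')[:,:,::-1])
cv2.imwrite('pics/w6.png',ctrl.grab_frame('wrist')[:,:,::-1])
plan([.4735,.084,.017],-.012)"
```

```text
[  0.0936 -45.5802 -44.0385   0.0257  -0.1699  -0.0114] [ 0.0012 -0.003  -0.0007  0.0016 -0.0022 -0.0031] [ 0.02   -0.0558 -0.0109]
t 7.2667 pos [0.4807 0.085  0.0221] yaw -0.007334198364202047 open 0.5308712299473365 F [-0.2441  1.0299 -1.411 ] q [ 0.0705  0.0303  1.9989 -0.0009  1.0979  1.649 ]
offset mm [-7.2433  1.0143  5.0034] dr [-0.0003 -0.0145  0.0047]
```

View pics/s6.png

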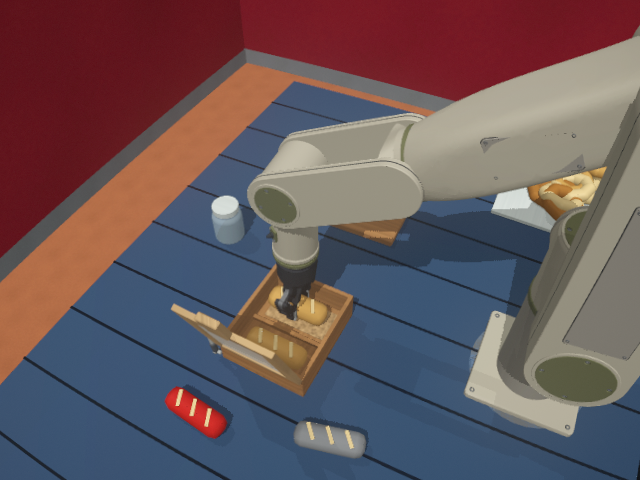

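View pics/w6.png

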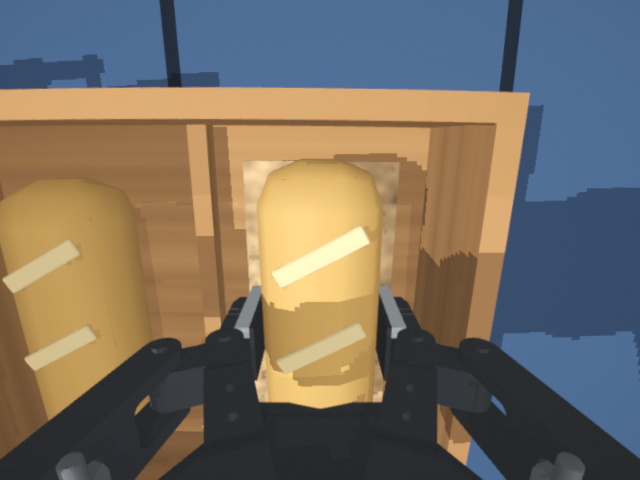

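servo_tool(
  hand=[0.03],
  offset=[
    [-0.007,0.001,0.005],
  ],
  dr=[
    [0,-0.015,0.004],
  ],
)

```text
time: 7.35
tool_pos: [0.4798, 0.0847, 0.0209]
orientation: [-3.14, 0.016, -0.019]
ft_force: [17.6, 11.3, 43.4]
opening: 0.529
```

```bash
python3 -c "
from h import *
plan([.4735,.084,.017],-.012)"
```

```text
t 7.35 pos [0.4798 0.0847 0.0209] yaw -0.01027635232967351 open 0.5294114805962897 F [17.5607 11.3089 43.3748] q [0.0691 0.0324 1.9993 0.0004 1.0981 1.6499]
offset mm [-6.3871  0.7233  3.8654] dr [-0.0013 -0.0118  0.0017]
```

The 43 N upward force, which vanishes on idle rows, means the roll is already resting on the mat. I'll relax the pressing and open narrowly.

servo_tool(
  hand=[0.03,0.03,0.048,0.052,0.056,0.057,0.057,0.057],
  offset=[
    [0,0,0],
    [0,0,0],
    [0,0,0],
    [0,0,0],
    [0,0,0],
    [0,0,0],
    [0,0,0],
    [0,0,0],
  ],
  dr=[
    [0,0,0],
    [0,0,0],
    [0,0,0],
    [0,0,0],
    [0,0,0],
    [0,0,0],
    [0,0,0],
    [0,0,0],
  ],
)

```text
time: 8.02
tool_pos: [0.4815, 0.0875, 0.0219]
orientation: [-3.135, 0.016, -0.024]
ft_force: [0.6, 1.4, 5.4]
opening: 0.671
```

```bash
python3 -c "
from h import *
plan([.4735,.084,.017],-.012)
cv2.imwrite('pics/w7.png',ctrl.grab_frame('wrist')[:,:,::-1])"
```

```text
t 8.0167 pos [0.4815 0.0875 0.0219] yaw -0.010430536940484885 open 0.6710386215201858 F [0.5788 1.4163 5.3749] q [0.0712 0.0325 1.9973 0.0057 1.0964 1.6498]
offset mm [-7.9848  3.6392  4.7157] dr [-0.0063 -0.015   0.0016]
```

View pics/w7.png

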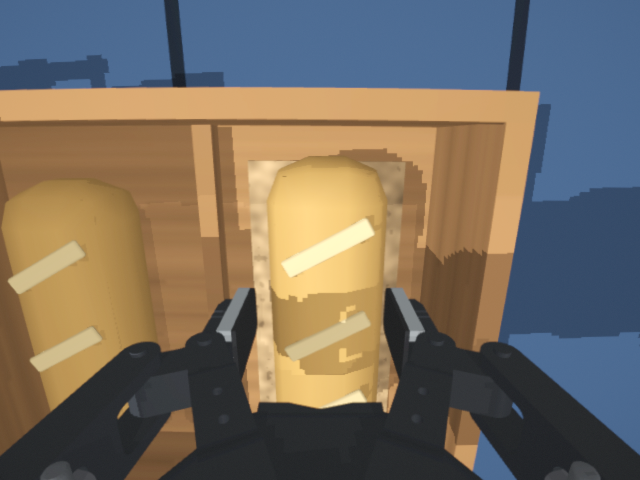

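servo_tool(
  hand=[0.057,0.057,0.057,0.057,0.057,0.057,0.057,0.057],
  offset=[
    [0,0.004,-0.001],
    [0,0,-0.006],
    [0,0,-0.01],
    [0,0,-0.01],
    [0,0,-0.015],
    [0,0,-0.02],
    [0,0,-0.02],
    [0,0,-0.02],
  ],
  dr=[
    [0,0,0],
    [0,0,0],
    [0,0,0],
    [0,0,0],
    [0,0,0],
    [0,0,0],
    [0,0,0],
    [0,0,0],
  ],
)

```text
time: 8.73
tool_pos: [0.471, 0.0821, 0.1213]
orientation: [-3.136, 0.019, 0.009]
ft_force: [1.0, 0.3, -0.3]
opening: 0.669
```

```bash
python3 -c "
from h import *
plan([.45,.04,.38],np.pi/2-.01)
cv2.imwrite('pics/w8.png',ctrl.grab_frame('wrist')[:,:,::-1])"
```

```text
t 8.7333 pos [0.471  0.0821 0.1213] yaw -0.011895922878658403 open 0.668574236043641 F [ 0.9709  0.3067 -0.2776] q [ 0.0607 -0.1172  1.9417  0.0062  1.3223  1.6419]
offset mm [ -21.9878   40.9375 -258.8034] dr [-0.0089  0.0001 -1.5727]
```

View pics/w8.png

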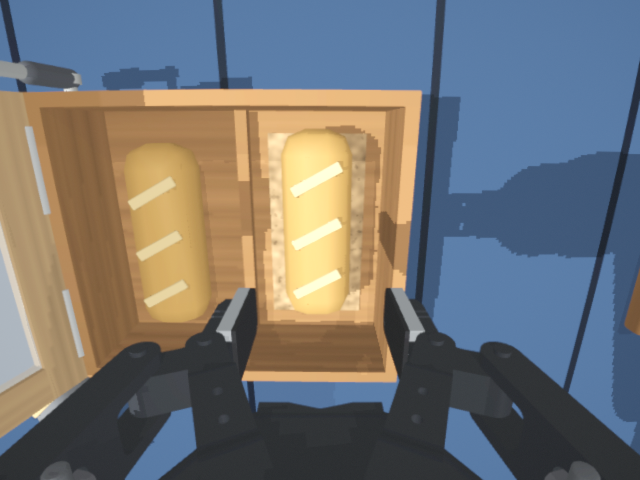

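The roll lies flat and centred on the mat: roll centre at (317,222), mat centre at (318,222). Next I'll rise and turn the tool for the tab.

servo_tool(
  hand=[0.057,0.06,0.065,0.07,0.07,0.07,0.07,0.07,0.07,0.07,0.07,0.07],
  offset=[
    [0,0.003,-0.02],
    [0,0.004,-0.032],
    [0,0.004,-0.032],
    [0,0.004,-0.032],
    [0,0.004,-0.032],
    [0,0.004,-0.032],
    [0,0.004,-0.032],
    [0,0,-0.032],
    [0,0,-0.015],
    [0,0,0],
    [0,0,0],
    [0,0,0],
  ],
  dr=[
    [0,0,0],
    [0,0,0],
    [0,0,0],
    [0,0,0],
    [0,0,0],
    [0,0,0],
    [0,0,-0.12],
    [0,0,-0.12],
    [0,0,-0.12],
    [0,0,-0.12],
    [0,0,-0.12],
    [0,0,-0.12],
  ],
)

```text
time: 9.78
tool_pos: [0.4664, 0.0487, 0.4045]
orientation: [-2.935, -1.119, 0.002]
ft_force: [0.8, 0.1, -1.3]
opening: 0.817
```

servo_tool(
  hand=[0.07,0.07,0.07,0.07,0.07,0.07,0.07],
  offset=[
    [0,0,0],
    [0,0,0],
    [0,0,0],
    [0,0,0],
    [0,0,0],
    [0,0,0],
    [0,0,0],
  ],
  dr=[
    [0,0,-0.12],
    [0,0,-0.12],
    [0,0,-0.12],
    [0,0,-0.12],
    [0,0,-0.12],
    [0,0,-0.12],
    [0,0,-0.12],
  ],
)

```text
time: 10.37
tool_pos: [0.4627, 0.0464, 0.4071]
orientation: [-2.185, -2.257, 0.007]
ft_force: [0.2, 0.3, 0.2]
opening: 0.821
```

```bash
python3 -c "
from h import *
yw=-.011
Rz=R.from_rotvec([0,0,yw]).as_matrix()
hinge=np.array([.4735,.1365,0])+Rz@np.array([0,.108,.068])
th=1.9
tab=hinge+Rz@np.array([0,-.252*np.cos(th)+.007*np.sin(th),.252*np.sin(th)+.007*np.cos(th)])
print(hinge,tab,proj('top',tab))
plan([tab[0],tab[1],tab[2]+.06],np.pi/2-.011)
c=ctrl.calibration('wrist');im=ctrl.grab_frame('wrist')[:,:,::-1].copy()
print(proj('wrist',[tab,hinge],c));cv2.imwrite('pics/w9.png',im)"
```

```text
[0.4747 0.2445 0.068 ] [0.4757 0.3326 0.3042] [[ 78.4343 271.1259]]
t 10.3667 pos [0.4627 0.0464 0.4071] yaw 1.6034452831803558 open 0.8209747759605427 F [0.2293 0.3362 0.2122] q [-0.0078 -0.2329  1.5219 -0.0034  1.8558 -0.0414]
offset mm [285.7258  22.4024  41.9685] dr [-0.0033  0.0032  0.0436]
[[ 361.3792 -261.9232]
 [ 335.6061   26.9598]]
```

View pics/w9.png

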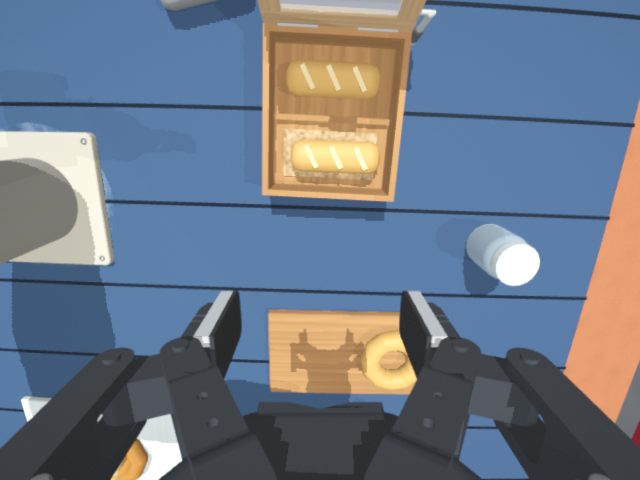

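servo_tool(
  hand=[0.07,0.07,0.07,0.07,0.07,0.07,0.07,0.07,0.07,0.07],
  offset=[
    [0.02,0.002,0],
    [0.034,0.003,0],
    [0.034,0.003,0],
    [0.034,0.003,0],
    [0.034,0.003,0],
    [0.034,0.003,0],
    [0.034,0.003,0],
    [0.034,0.002,0],
    [0.02,0,0],
    [0,0,0],
  ],
  dr=[
    [0,0,0],
    [0,0,0],
    [0,0,0],
    [0,0,0],
    [0,0,0],
    [0,0,0],
    [0,0,0],
    [0,0,0],
    [0,0,0.04],
    [0,0,0],
  ],
)

```text
time: 11.25
tool_pos: [0.4738, 0.3324, 0.4056]
orientation: [2.265, 2.173, -0.018]
ft_force: [0.8, -0.3, -0.1]
opening: 0.816
```

```bash
python3 -c "
from h import *
plan([.4757,.3326,.285],np.pi/2-.011)
c=ctrl.calibration('wrist');im=ctrl.grab_frame('wrist')[:,:,::-1].copy()
print(proj('wrist',[[.4757,.3326,.304]],c));cv2.imwrite('pics/w10.png',im)
cv2.imwrite('pics/s10.png',ctrl.grab_frame('side')[:,:,::-1])"
```

```text
t 11.25 pos [0.4738 0.3324 0.4056] yaw 1.5293266803198786 open 0.8161067299271105 F [ 0.8238 -0.3281 -0.1038] q [ 0.5262  0.0817  1.2261 -0.0051  1.8445  0.5664]
offset mm [  1.5166   2.688  120.5489] dr [-0.0066  0.0098 -0.0305]
[[323.293  233.5212]]
```

View pics/w10.png

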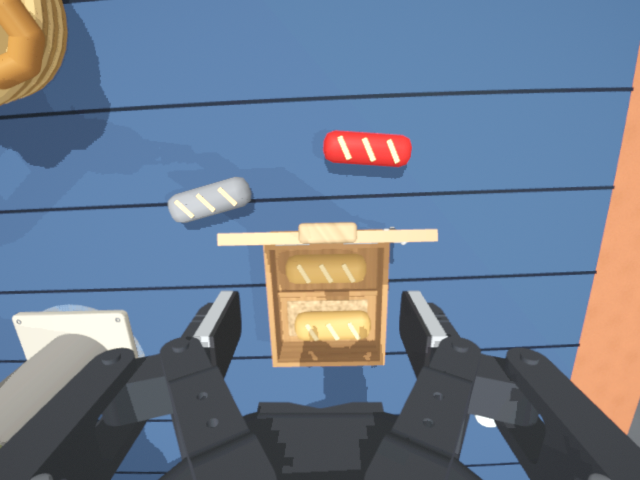

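View pics/s10.png

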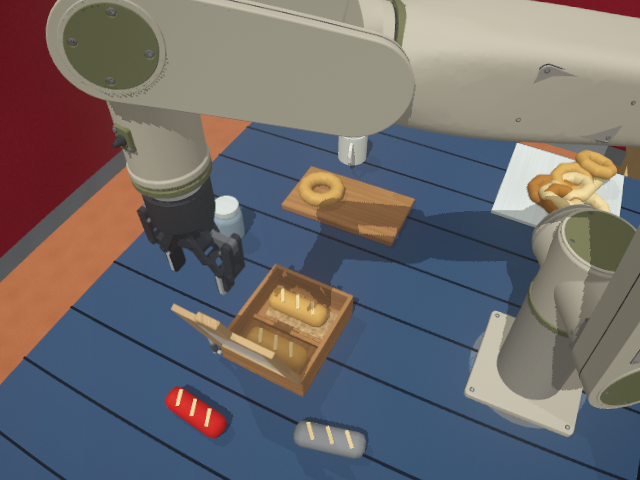

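```bash
python3 -c "
from h import *
print(ray('wrist',[[328,233],[299,233],[357,233]],.325))
plan([.477,.3326,.287],np.pi/2-.011)"
```

```text
[[0.4797 0.3364 0.325 ]
 [0.4601 0.3371 0.325 ]
 [0.4992 0.3357 0.325 ]]
t 11.35 pos [0.4744 0.3296 0.406 ] yaw 1.531514217688963 open 0.8210324600144773 F [ 0.5655  0.4321 -0.7288] q [ 0.5223  0.0787  1.2284 -0.0063  1.8449  0.56  ]
offset mm [  4.4003   3.1889 118.9726] dr [-0.0058  0.0107 -0.0283]
```

The wrist view shows the tab's end face centred at (328,233), so the tab is at x≈0.479. Descend with the jaws straddling it.

servo_tool(
  hand=[0.075,0.075,0.075,0.075,0.075,0.075,0.075],
  offset=[
    [0.004,0.005,0.01],
    [0,0,0.02],
    [0,0,0.025],
    [0,0,0.02],
    [0,0,0.015],
    [0,0,0.007],
    [0,0,0],
  ],
  dr=[
    [-0.006,0.01,-0.028],
    [0,0,0],
    [0,0,0],
    [0,0,0],
    [0,0,0],
    [0,0,0],
    [0,0,0],
  ],
)

```text
time: 11.93
tool_pos: [0.4822, 0.3229, 0.3099]
orientation: [2.245, 2.189, 0.006]
ft_force: [0.2, -0.3, 0.7]
opening: 0.881
```

```bash
python3 -c "
from h import *
plan([.479,.3326,.287],np.pi/2-.011)
im=ctrl.grab_frame('wrist')[:,:,::-1].copy();cv2.imwrite('pics/w11.png',im)"
```

```text
t 11.9333 pos [0.4822 0.3229 0.3099] yaw 1.5457954061551937 open 0.8805575658859468 F [ 0.1848 -0.3176  0.7338] q [ 0.5047  0.0532  1.4282 -0.0048  1.655   0.5293]
offset mm [ 9.6579 -3.6092 22.9021] dr [ 0.0069  0.0016 -0.014 ]
```

View pics/w11.png

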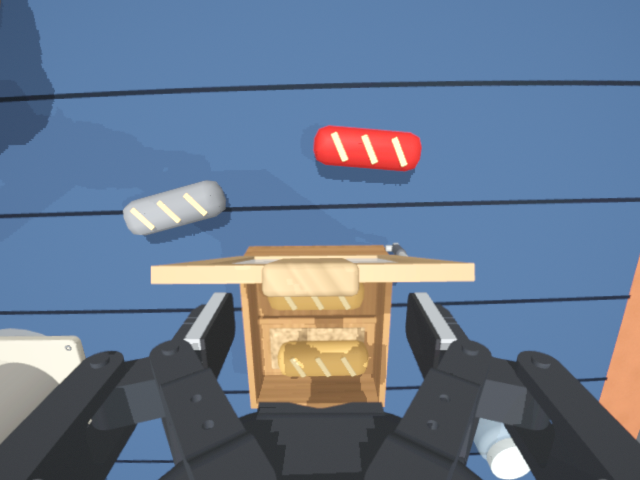

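The tab is between the open jaws, centred at x≈311 while the jaws are centred at 320. I'll correct this by 3 mm and finish descending.

servo_tool(
  hand=[0.075,0.075,0.075,0.075],
  offset=[
    [0.01,-0.003,0.005],
    [0.003,0,0.01],
    [0,0,0.009],
    [0,0,0],
  ],
  dr=[
    [0.007,0,-0.014],
    [0,0,0],
    [0,0,0],
    [0,0,0],
  ],
)

```text
time: 12.32
tool_pos: [0.4815, 0.337, 0.2898]
orientation: [2.233, 2.206, 0.009]
ft_force: [-0.0, -0.0, -0.8]
opening: 0.879
```

```bash
python3 -c "
from h import *
plan([.479,.3326,.287],np.pi/2-.011)"
```

```text
t 12.3167 pos [0.4815 0.337  0.2898] yaw 1.558996578017541 open 0.8785019186568922 F [-0.0311 -0.0277 -0.7691] q [ 0.5242  0.0741  1.4427 -0.0011  1.6185  0.5359]
offset mm [-4.4726 -2.4777  2.7277] dr [ 0.006  -0.0022 -0.0008]
```

Now close on the tab.

servo_tool(
  hand=[0.075,0.03,0.03,0.03,0.03,0.03,0.03],
  offset=[
    [-0.004,-0.002,0.002],
    [0,0,0],
    [0,0,0],
    [0,0,0],
    [0,0,0],
    [0,0,0],
    [0,0,0],
  ],
  dr=[
    [0,0,0],
    [0,0,0],
    [0,0,0],
    [0,0,0],
    [0,0,0],
    [0,0,0],
    [0,0,0],
  ],
  squeeze=40,
)

```text
time: 12.9
tool_pos: [0.4786, 0.3331, 0.2878]
orientation: [2.233, 2.208, 0.008]
ft_force: [0.8, 1.2, -0.3]
opening: 0.462
```

```bash
cat >> h.py <<'E'
H=np.array([.2445,.068]);
def lidth(p):  # from grasp point
    d=np.array([p[1],p[2]])-H
    return np.arctan2(d[1],-d[0])-np.arctan2(.007,.252),np.hypot(*d)
def st():
    s=ctrl.get_state();r=R.from_rotvec(s["orientation"]).as_matrix()
    g=s["tool_pos"]-r[:,2]*ctrl.grip_depth
    print("t",s["time"],"tcp",s["tool_pos"],"grasp",g,"theta,rad",lidth(g),"open",s["opening"]*85.4,"F",s["ft_force"],"T",s["wrist_torque"],"xax",r[:,0],"zax",r[:,2])
    return s,r,g
E
python3 -c "
from h import *
st()
cv2.imwrite('pics/w12.png',ctrl.grab_frame('wrist')[:,:,::-1])"
```

```text
t 12.9 tcp [0.4786 0.3331 0.2878] grasp [0.4785 0.333  0.3065] theta,rad (np.float64(1.8985352579507428), np.float64(0.25440210484368936)) open 39.44931065682293 F [ 0.7665  1.2481 -0.3301] T [ 0.0715  0.3454 -0.108 ] xax [0.0113 0.9999 0.0023] zax [ 0.0049  0.0023 -1.    ]
```

View pics/w12.png

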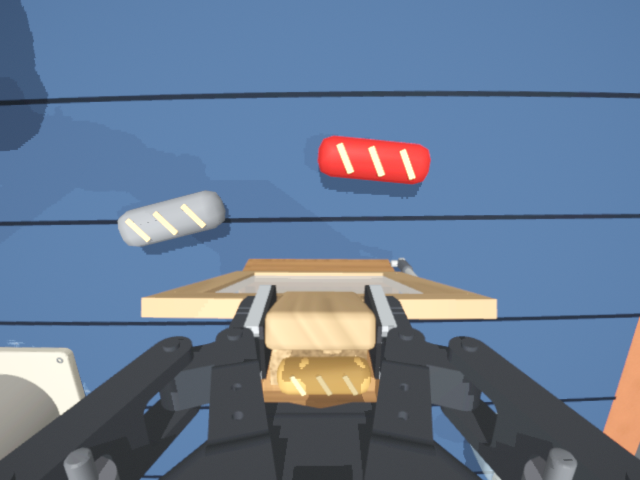

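The tab is pinched (opening 39.4 mm) between the pads at (260–390, 320). The geometry gives an angle of 1.90 rad at a radius of 0.254 m. Now work out the arc steps.

```bash
cat >> h.py <<'E'
def arc(th,step,n,r=.2521):
    f=lambda t:H+np.array([-r*np.cos(t+.0278),r*np.sin(t+.0278)])
    s,R_,g=st()
    up=R.from_rotvec(s["orientation"]);yaw=np.pi/2-.011
    t=R.from_matrix(np.array([[np.cos(yaw),np.sin(yaw),0],[np.sin(yaw),-np.cos(yaw),0],[0,0,-1]]))
    print("err: x,y,z mm",1000*(np.array([.4785,*f(th)])-g),"dr",(up.inv()*t).as_rotvec())
    for i in range(n):
        a,b=f(th-i*step),f(th-(i+1)*step);d=1000*(b-a)
        print(f"{th-(i+1)*step:.3f}: [{d[0]:.1f},0,{-d[1]:.1f}]")
E
python3 -c "
from h import *
arc(1.9,.05,10)"
```

```text
t 12.95 tcp [0.4786 0.3331 0.2878] grasp [0.4785 0.3331 0.3065] theta,rad (np.float64(1.8986006977825327), np.float64(0.254387707407826)) open 39.32563653134646 F [ 0.7873  0.9043 -0.9461] T [ 0.071   0.3809 -0.1153] xax [0.0113 0.9999 0.0023] zax [ 0.0048  0.0023 -1.    ]
err: x,y,z mm [-0.0036 -0.4589 -2.2702] dr [ 0.0048 -0.0023 -0.0003]
1.850: [-11.9,0,-4.1]
1.800: [-12.1,0,-3.5]
1.750: [-12.3,0,-2.9]
1.700: [-12.4,0,-2.3]
1.650: [-12.5,0,-1.7]
1.600: [-12.6,0,-1.0]
1.550: [-12.6,0,-0.4]
1.500: [-12.6,0,0.2]
1.450: [-12.6,0,0.9]
1.400: [-12.5,0,1.5]
```

servo_tool(
  hand=[0.03,0.03,0.03,0.03,0.03,0.03],
  offset=[
    [-0.008,0,-0.003],
    [-0.012,0,-0.0035],
    [-0.012,0,-0.003],
    [-0.012,0,-0.0025],
    [-0.0125,0,-0.002],
    [-0.0125,0,-0.001],
  ],
  dr=[
    [0,0,0],
    [0,0,0],
    [0,0,0],
    [0,0,0],
    [0,0,0],
    [0,0,0],
  ],
)

```text
time: 13.45
tool_pos: [0.4773, 0.2613, 0.303]
orientation: [-2.23, -2.211, -0.011]
ft_force: [0.8, 2.8, -2.7]
opening: 0.465
```

```bash
python3 -c "
from h import *
s,r,g=st()
arc(lidth(g)[0],.05,10)"
```

```text
t 13.45 tcp [0.4773 0.2613 0.303 ] grasp [0.4772 0.2612 0.3217] theta,rad (np.float64(1.608847108922992), np.float64(0.25421132382035)) open 39.73340656031664 F [ 0.7515  2.8042 -2.6641] T [ 0.7987  0.1991 -0.1556] xax [0.0084 0.9999 0.0057] zax [ 0.0044  0.0056 -1.    ]
t 13.45 tcp [0.4773 0.2613 0.303 ] grasp [0.4772 0.2612 0.3217] theta,rad (np.float64(1.608847108922992), np.float64(0.25421132382035)) open 39.73340656031664 F [ 0.7515  2.8042 -2.6641] T [ 0.7987  0.1991 -0.1556] xax [0.0084 0.9999 0.0057] zax [ 0.0044  0.0056 -1.    ]
err: x,y,z mm [ 1.2851 -0.1315 -2.1072] dr [ 0.0043 -0.0057  0.0026]
1.559: [-12.6,0,-0.5]
1.509: [-12.6,0,0.1]
1.459: [-12.6,0,0.7]
1.409: [-12.5,0,1.4]
1.359: [-12.4,0,2.0]
1.309: [-12.3,0,2.6]
1.259: [-12.2,0,3.2]
1.209: [-12.0,0,3.8]
1.159: [-11.8,0,4.4]
1.109: [-11.6,0,5.0]
```

servo_tool(
  hand=[0.03,0.03,0.03,0.03,0.03,0.03,0.03,0.03,0.03,0.03],
  offset=[
    [-0.0125,0,-0.0005],
    [-0.0125,0,0],
    [-0.0125,0,0.0005],
    [-0.0125,0,0.0015],
    [-0.0125,0,0.002],
    [-0.0125,0,0.0025],
    [-0.012,0,0.003],
    [-0.012,0,0.004],
    [-0.012,0,0.0045],
    [-0.0115,0,0.005],
  ],
  dr=[
    [0,-0.005,0],
    [0,0,0],
    [0,0,0],
    [0,0,0],
    [0,0,0],
    [0,0,0],
    [0,0,0],
    [0,0,0],
    [0,0,0],
    [0,0,0],
  ],
)

```text
time: 14.28
tool_pos: [0.4746, 0.1234, 0.2757]
orientation: [2.232, 2.208, 0.002]
ft_force: [4.8, 4.8, -10.0]
opening: 0.463
```

```bash
python3 -c "
from h import *
s,r,g=st()
arc(lidth(g)[0],.05,10)"
```

```text
t 14.2833 tcp [0.4746 0.1234 0.2757] grasp [0.4746 0.1234 0.2944] theta,rad (np.float64(1.0518359370103834), np.float64(0.25675217156283947)) open 39.53009368074446 F [  4.7637   4.7647 -10.0274] T [ 1.0573 -0.7871 -0.1676] xax [ 0.0109  0.9999 -0.0005] zax [ 0.0022 -0.0005 -1.    ]
t 14.2833 tcp [0.4746 0.1234 0.2757] grasp [0.4746 0.1234 0.2944] theta,rad (np.float64(1.0518359370103834), np.float64(0.25675217156283947)) open 39.53009368074446 F [  4.7637   4.7647 -10.0274] T [ 1.0573 -0.7871 -0.1676] xax [ 0.0109  0.9999 -0.0005] zax [ 0.0022 -0.0005 -1.    ]
err: x,y,z mm [ 3.8951  2.2008 -4.0987] dr [0.0022 0.0005 0.0001]
1.002: [-11.0,0,6.2]
0.952: [-10.6,0,6.8]
0.902: [-10.3,0,7.3]
0.852: [-9.9,0,7.8]
0.802: [-9.5,0,8.3]
0.752: [-9.1,0,8.7]
0.702: [-8.6,0,9.2]
0.652: [-8.2,0,9.6]
0.602: [-7.7,0,10.0]
0.552: [-7.2,0,10.4]
```

servo_tool(
  hand=[0.03,0.03,0.03,0.03,0.03,0.03,0.03,0.03,0.03],
  offset=[
    [-0.01,0.002,0.007],
    [-0.01,0.001,0.0075],
    [-0.01,0.001,0.008],
    [-0.0095,0,0.008],
    [-0.0095,0,0.0085],
    [-0.009,0,0.009],
    [-0.0085,0,0.0092],
    [-0.008,0,0.0095],
    [-0.0075,0,0.01],
  ],
  dr=[
    [0,0,0],
    [0,0,0],
    [0,0,0],
    [0,0,0],
    [0,0,0],
    [0,0,0],
    [0,0,0],
    [0,0,0],
    [0,0,0],
  ],
)

```text
time: 15.03
tool_pos: [0.4728, 0.0291, 0.1942]
orientation: [-2.236, -2.207, 0.007]
ft_force: [3.1, 2.9, -5.7]
opening: 0.463
```

```bash
python3 -c "
from h import *
s,r,g=st()
arc(lidth(g)[0],.05,10)"
```

```text
t 15.0333 tcp [0.4728 0.0291 0.1942] grasp [0.4728 0.0292 0.2129] theta,rad (np.float64(0.564448001778827), np.float64(0.2595331047985038)) open 39.533455227411416 F [ 3.0515  2.8966 -5.6992] T [ 0.9599 -0.5564 -0.1602] xax [ 0.0131  0.9999 -0.0028] zax [-0.0034 -0.0028 -1.    ]
t 15.0333 tcp [0.4728 0.0291 0.1942] grasp [0.4728 0.0292 0.2129] theta,rad (np.float64(0.564448001778827), np.float64(0.2595331047985038)) open 39.533455227411416 F [ 3.0515  2.8966 -5.6992] T [ 0.9599 -0.5564 -0.1602] xax [ 0.0131  0.9999 -0.0028] zax [-0.0034 -0.0028 -1.    ]
err: x,y,z mm [ 5.6597  6.1714 -4.143 ] dr [-0.0034  0.0028 -0.0021]
0.514: [-6.8,0,10.6]
0.464: [-6.2,0,11.0]
0.414: [-5.7,0,11.3]
0.364: [-5.1,0,11.5]
0.314: [-4.5,0,11.8]
0.264: [-3.9,0,12.0]
0.214: [-3.3,0,12.2]
0.164: [-2.7,0,12.3]
0.114: [-2.1,0,12.4]
0.064: [-1.5,0,12.5]
```

```bash
python3 -c "
from h import *
cv2.imwrite('pics/s13.png',ctrl.grab_frame('side')[:,:,::-1])
cv2.imwrite('pics/w13.png',ctrl.grab_frame('wrist')[:,:,::-1])"
```

```text
(no output)
```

View pics/s13.png

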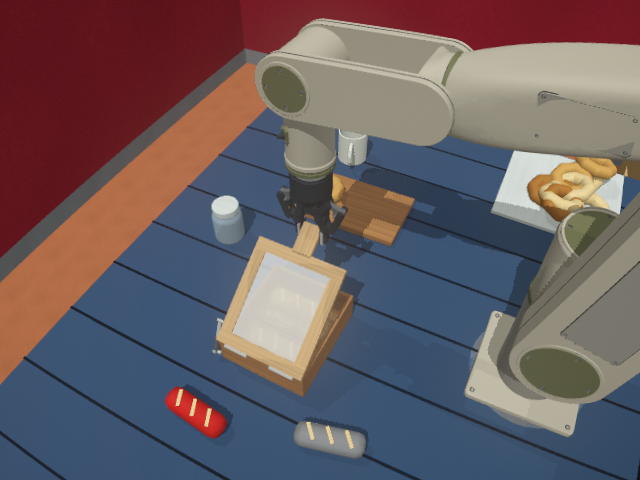

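View pics/w13.png

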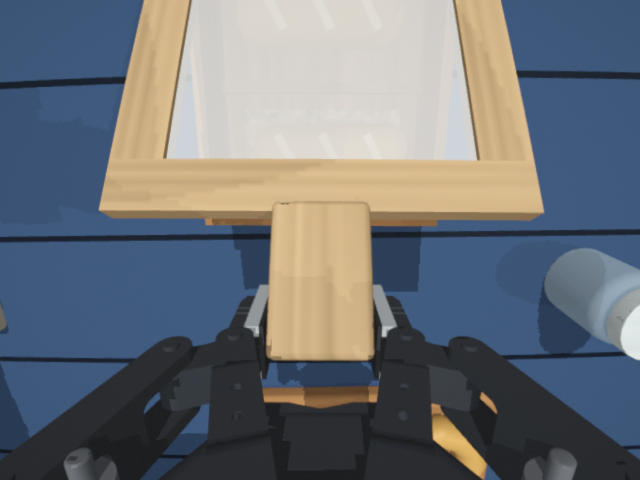

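The lid is coming down under control, the tab is still between the pads at (320,320), and the grip has slid about 5 mm outward along it. I'll trim that out and go on.

servo_tool(
  hand=[0.03,0.03,0.03,0.03,0.03,0.03],
  offset=[
    [-0.005,0.002,0.0105],
    [-0.004,0.001,0.011],
    [-0.004,0.001,0.0115],
    [-0.004,0,0.0115],
    [-0.004,0,0.0115],
    [-0.0035,0,0.0115],
  ],
  dr=[
    [0,0.003,0],
    [0,0,0],
    [0,0,0],
    [0,0,0],
    [0,0,0],
    [0,0,0],
  ],
)

```text
time: 15.63
tool_pos: [0.4719, -0.0056, 0.1223]
orientation: [-2.238, -2.204, 0.027]
ft_force: [3.0, 1.7, -3.4]
opening: 0.464
```

```bash
python3 -c "
from h import *
s,r,g=st()
arc(lidth(g)[0],.05,5)"
```

```text
t 15.6333 tcp [ 0.4719 -0.0056  0.1223] grasp [ 0.4721 -0.0054  0.141 ] theta,rad (np.float64(0.2563507231846657), np.float64(0.2603553616316018)) open 39.618408127375375 F [ 2.9656  1.6528 -3.3971] T [ 0.6969 -0.4393 -0.0498] xax [ 0.0157  0.9998 -0.012 ] zax [-0.0126 -0.0118 -0.9999]
t 15.6333 tcp [ 0.4719 -0.0056  0.1223] grasp [ 0.4721 -0.0054  0.141 ] theta,rad (np.float64(0.2563507231846657), np.float64(0.2603553616316018)) open 39.618408127375375 F [ 2.9656  1.6528 -3.3971] T [ 0.6969 -0.4393 -0.0498] xax [ 0.0157  0.9998 -0.012 ] zax [-0.0126 -0.0118 -0.9999]
err: x,y,z mm [ 6.352   7.9265 -2.307 ] dr [-0.0124  0.012  -0.0047]
0.206: [-3.2,0,12.2]
0.156: [-2.6,0,12.3]
0.106: [-2.0,0,12.4]
0.056: [-1.4,0,12.5]
0.006: [-0.7,0,12.6]
```

servo_tool(
  hand=[0.03,0.03,0.03,0.03],
  offset=[
    [-0.001,0.001,0.011],
    [-0.001,0.001,0.011],
    [-0.001,0.001,0.011],
    [-0.001,0,0.01],
  ],
  dr=[
    [-0.012,0.012,0],
    [0,0,0],
    [0,0,0],
    [0,0,0],
  ],
)

```text
time: 15.97
tool_pos: [0.4719, -0.0151, 0.0741]
orientation: [2.239, 2.203, -0.012]
ft_force: [5.0, 2.5, -2.4]
opening: 0.467
```

```bash
python3 -c "
from h import *
s,r,g=st()
arc(lidth(g)[0],.02,3)"
```

```text
t 15.9667 tcp [ 0.4719 -0.0151  0.0741] grasp [ 0.472  -0.015   0.0928] theta,rad (np.float64(0.06738419401293065), np.float64(0.2607130008156999)) open 39.85294912130579 F [ 4.9934  2.5267 -2.3702] T [ 0.8089 -0.8031 -0.0477] xax [ 0.0164  0.9998 -0.0058] zax [-0.0054 -0.0057 -1.    ]
t 15.9667 tcp [ 0.4719 -0.0151  0.0741] grasp [ 0.472  -0.015   0.0928] theta,rad (np.float64(0.06738419401293065), np.float64(0.2607130008156999)) open 39.85294912130579 F [ 4.9934  2.5267 -2.3702] T [ 0.8089 -0.8031 -0.0477] xax [ 0.0164  0.9998 -0.0058] zax [-0.0054 -0.0057 -1.    ]
err: x,y,z mm [ 6.5032  8.5747 -0.811 ] dr [-0.0054  0.0057 -0.0054]
0.047: [-0.4,0,5.0]
0.027: [-0.3,0,5.0]
0.007: [-0.2,0,5.0]
```

servo_tool(
  hand=[0.03,0.03,0.03],
  offset=[
    [0,0,0.005],
    [0,0,0.005],
    [0,0,0.005],
  ],
  dr=[
    [0,0,0],
    [0,0,0],
    [0,0,0],
  ],
)

```text
time: 16.22
tool_pos: [0.4719, -0.0164, 0.0562]
orientation: [2.239, 2.202, -0.013]
ft_force: [1.4, -1.8, -2.8]
opening: 0.464
```

```bash
python3 -c "
from h import *
s,r,g=st()"
```

```text
t 16.2167 tcp [ 0.4719 -0.0164  0.0562] grasp [ 0.472  -0.0163  0.0749] theta,rad (np.float64(-0.0012450595808440323), np.float64(0.2608953313138039)) open 39.59686777000451 F [ 1.3816 -1.7704 -2.8044] T [ 0.1486 -0.1335 -0.0074] xax [ 0.0164  0.9998 -0.0068] zax [-0.0052 -0.0068 -1.    ]
```

servo_tool(
  hand=[0.03,0.03],
  offset=[
    [0,0,0.003],
    [0,0,0.003],
  ],
  dr=[
    [0,0,0],
    [0,0,0],
  ],
)

```text
time: 16.38
tool_pos: [0.4719, -0.0166, 0.0493]
orientation: [2.238, 2.202, -0.014]
ft_force: [0.3, -2.4, -2.1]
opening: 0.459
```

```bash
python3 -c "
from h import *
s,r,g=st()
cv2.imwrite('pics/s14.png',ctrl.grab_frame('side')[170:420,180:400,::-1].repeat(3,0).repeat(3,1)[:600])"
```

```text
t 16.3833 tcp [ 0.4719 -0.0166  0.0493] grasp [ 0.472  -0.0165  0.068 ] theta,rad (np.float64(-0.027649619086264957), np.float64(0.2610101817273527)) open 39.15757401278874 F [ 0.3018 -2.4415 -2.0737] T [ 0.0743 -0.1129  0.0193] xax [ 0.0161  0.9998 -0.0072] zax [-0.0053 -0.0071 -1.    ]
```

View pics/s14.png

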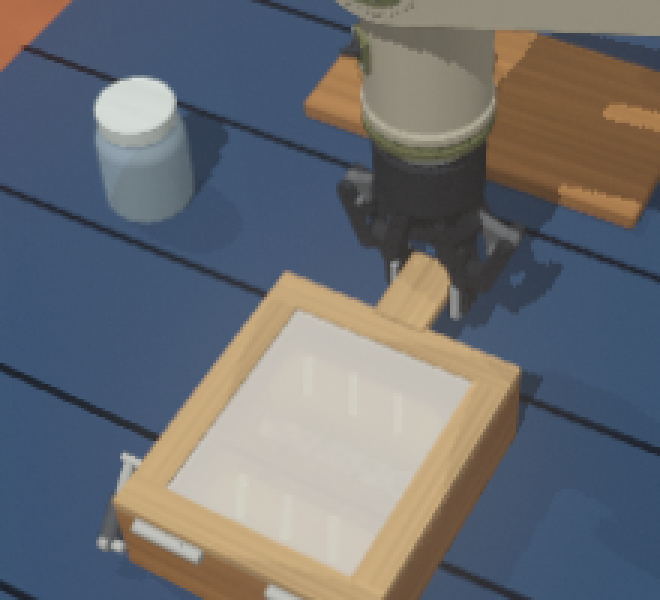

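The lid looks shut. I'll check it against the projected outline of a fully shut lid.

```bash
python3 -c "
from h import *
Rz=R.from_rotvec([0,0,-.011]).as_matrix();C=np.array([.4745,.1365,0])
def lid(th):
    o=[]
    for x in(-.093,.093):
        for d,n in((0,.010),(.216,.010),(.216,0)):
            o.append(C+Rz@np.array([x,.108-d*np.cos(th)+n*np.sin(th),.068+d*np.sin(th)+n*np.cos(th)]))
    return np.array(o)
im=ctrl.grab_frame('side')[:,:,::-1]
big=cv2.resize(im[200:420,200:380],None,fx=4,fy=4,interpolation=cv2.INTER_CUBIC)
for th,col in((0,(0,255,0)),(.06,(0,0,255))):
    p=proj('side',lid(th));print(th,p.round(1).tolist())
    for q in p: cv2.circle(big,(int((q[0]-200)*4),int((q[1]-200)*4)),3,col,-1)
cv2.imwrite('pics/s15.png',big[150:750] if big.shape[0]>750 else big[:600])
st()"
```

```text
0 [[302.5, 376.9], [353.1, 291.6], [352.9, 294.5], [217.3, 336.2], [274.3, 259.8], [274.6, 262.8]]
0.06 [[302.3, 377.2], [353.2, 288.1], [353.1, 290.8], [217.1, 336.5], [273.6, 256.2], [274.1, 259.0]]
t 16.4833 tcp [ 0.4719 -0.0166  0.0492] grasp [ 0.472  -0.0165  0.0679] theta,rad (np.float64(-0.027982800656046226), np.float64(0.26097301457032485)) open 39.648187398676626 F [ 0.4385 -2.9974 -3.1988] T [-0.024  -0.2378 -0.0621] xax [ 0.0162  0.9998 -0.0072] zax [-0.0054 -0.0071 -1.    ]
```

View pics/s15.png

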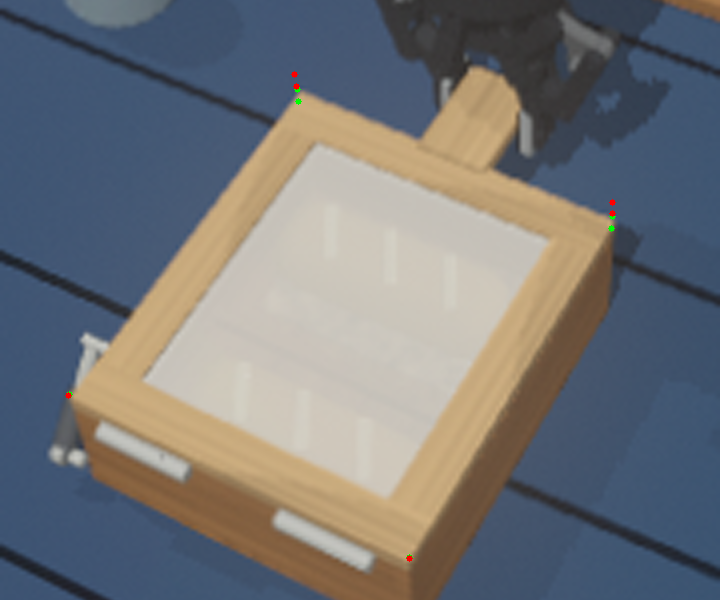

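The lid's free corners at (300,92) and (611,220) coincide with the green θ=0 points, so the lid is shut and the spring is holding it down. Let go and rise.

servo_tool(
  hand=[0.045,0.055,0.065,0.075,0.075,0.075,0.075,0.075,0.075,0.075,0.075,0.075],
  offset=[
    [0,0,0],
    [0,0,0],
    [0,0,0],
    [0,0,0],
    [0,0,0],
    [0,0,-0.01],
    [0,0,-0.02],
    [0,0,-0.03],
    [0,0,-0.03],
    [0,0,-0.03],
    [0,0,-0.03],
    [0,0,-0.02],
  ],
  dr=[
    [0,0,0],
    [0,0,0],
    [0,0,0],
    [0,0,0],
    [0,0,0],
    [0,0,0],
    [0,0,0],
    [0,0,0],
    [0,0,0],
    [0,0,0],
    [0,0,0],
    [0,0,0],
  ],
)

```text
time: 17.48
tool_pos: [0.4684, -0.0135, 0.2267]
orientation: [-2.232, -2.201, 0.022]
ft_force: [0.1, 0.7, 0.1]
opening: 0.878
```

servo_tool(
  hand=[0.075,0.075,0.075,0.075,0.075,0.075],
  offset=[
    [-0.02,0,-0.01],
    [-0.03,0,0],
    [-0.03,0,0],
    [-0.02,0,0],
    [0,0,0],
    [0,0,0],
  ],
  dr=[
    [0,0,0],
    [0,0,0],
    [0,0,0],
    [0,0,0],
    [0,0,0],
    [0,0,0],
  ],
)

```text
time: 17.98
tool_pos: [0.4712, -0.1169, 0.2539]
orientation: [2.226, 2.203, -0.005]
ft_force: [0.1, 0.2, -0.4]
opening: 0.875
```

```bash
python3 -c "
from h import *
st()
cv2.imwrite('pics/w16.png',ctrl.grab_frame('wrist')[:,:,::-1])
cv2.imwrite('pics/s16.png',ctrl.grab_frame('side')[:,:,::-1])"
```

```text
t 17.9833 tcp [ 0.4712 -0.1169  0.2539] grasp [ 0.4711 -0.1167  0.2726] theta,rad (np.float64(0.4875732872965829), np.float64(0.41511783853679873)) open 74.76470955037027 F [ 0.0868  0.1883 -0.4072] T [-0.0035 -0.0542  0.0329] xax [ 0.0103  0.9999 -0.0092] zax [ 0.0049 -0.0092 -0.9999]
```

View pics/w16.png

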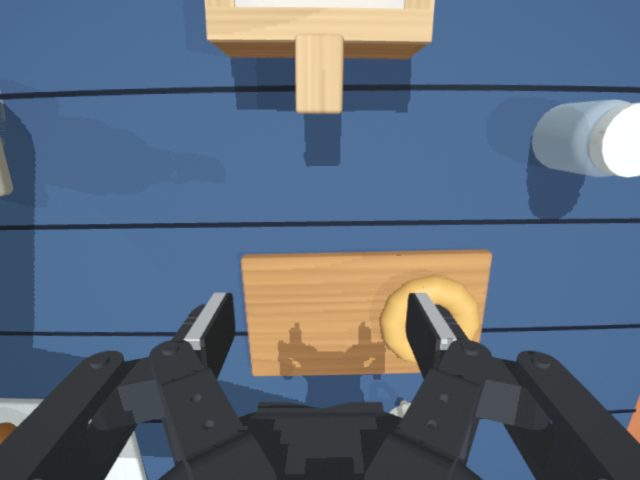

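View pics/s16.png

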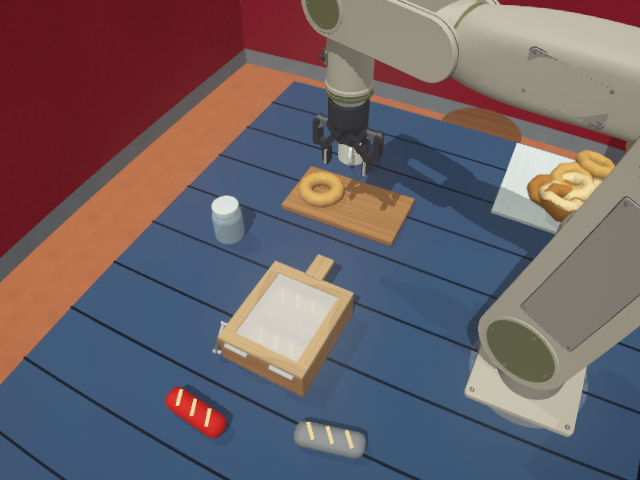

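The lid is shut at (287,317), with both rolls visible under the pane. The jar, ring and mug are where they were, and the gripper is clear of everything. Hand in.

```bash
python3 -c "
from station import ctrl
ctrl.sign_off()"
```

```text
the job is handed in; nothing more can be done
```

The roll from the serving board is in the empty half of the case, the lid is shut and released, and the job was handed in at about 18 s. The sign-off reports no verdict.

- **Roll:** The last wrist picture before closing showed it lying flat, centred on the mat to within a few pixels.
- **Lid:** I pinched the tab and lowered it at about 0.6 rad/s. Its corners then matched the projected fully shut position, and it stayed shut after I let go.
- **Other things:** Both rolls showed under the pane. The ring bread, jar and mug looked unmoved, and the gripper was clear of everything.

Some checks disagreed:
- **Pressing the roll:** It touched the mat about 5 mm higher than I had worked out. I pressed it down briefly with about 43 N at the wrist before I noticed and let go.
- **Grip on the tab:** It crept about 6 to 8 mm along the tab and sideways while lowering. After the lid shut, the fingers slid another 7 mm or so down the tab's sides. The wrist force never showed the lid landing, so I relied on the camera match to judge that it was shut.

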